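# Lower the laser shield over the specimen on its ratchet arm

### The job

The amber laser shield is parked up on its ratchet arm. Press the thumb pad on the tail of the ratchet pawl down until the pawl flips over and stays free of the teeth, then push the shield down by the bar across its end until the arm rests fully down on its stop post over the specimen stage. Only push with the fingers: do not pull the shield up, and leave the dish and all the loose things where they are.

Things in the scene. Friction and masses are not known exactly. Their poses are not given: they have to be found in the camera images.
- rig: fixed black optical breadboard, 300 x 450 x 12 mm, that carries the whole rig: a specimen stage (top 76 mm above the bench) and, beside it, the shield stand. Origin at the centre of its underside; its +x axis points away from the robot (within about 0.3 rad), its +y axis to the robot's left, along the lowered shield arm; z up. The hinge axis of the shield and the pivot axis of the pawl are both parallel to its x axis
- hinge (a point): point on the hinge axis of the shield arm, 112 mm above the bench, 55 mm to the -y side of the board's centre; the toothed steel quadrant of the arm (55 mm radius) turns about it
- shield (a joint): angle of the shield arm above level, rad: 0 = fully down, level, on the rubber-tipped stop post; up to 1.4 = raised. It starts parked at 0.7 to 1.2. A counterbalance spring and a stiff hinge hold it where it is left, so it does not drop by itself; with the pawl free it takes 1 to 5 N on the end bar to push it down. With the pawl in the teeth it cannot go down more than one tooth (0.22 rad)
- push_bar (a point): centre of the round aluminium bar across the free end of the shield arm, 16 mm diameter, 100 mm long, parallel to the board's x axis, 225 mm from the hinge axis and 13 mm to the -x side of point hinge. It is the highest part of the raised shield, whose amber plate (150 x 135 x 4 mm) hangs between the bar and the hinge. Fully down its centre is 112 mm above the bench
- pawl (a joint): angle of the steel ratchet pawl, rad: 0 = hook down in the teeth, 0.4 = tail fully down, hook clear of the teeth. An over-centre spring holds it at either end and throws it over at 0.2; pressed past that, it stays free by itself. Starts at 0 to 0.1
- pawl_pad (a point): centre of the top face of the ribbed steel thumb pad on the pawl's tail, 26 mm (board x) x 28 mm (board y) x 7 mm, about 170 mm above the bench at the start; 126 mm to the -y side and 1 mm to the +x side of point hinge. Pressed, it goes nearly straight down by 23 mm, thrown over half-way, and takes 3 to 6 N at first. Nothing stands above it or within 100 mm below it
- dish: loose glass specimen dish, 37 mm across, 12 mm high, standing on the stage under where the shield comes down; origin at the centre of its underside
- canister: loose clear objective canister with black screw lid, 36 mm across, 55 mm high, upright on the breadboard about 90 mm to the +x side of the thumb pad; origin at the centre of its underside
- driver: loose screwdriver with black handle, 170 mm long, 26 mm thick, lying on the breadboard on the robot's side of the stand; origin under its middle
- lens_ring: loose black lens ring, 31 mm across, 12 mm high, lying on the breadboard on the far side of the stand; origin at the centre of its underside
- post: loose steel optics post on a round foot, 32 mm across the foot, 60 mm high, upright on the breadboard on the robot's side of the thumb pad; origin at the centre of its underside
- solvent: loose white bottle, 48 mm across, 115 mm high, on the bench to the left; origin at the centre of its underside
- slide_box: loose grey slide box, 85 x 170 x 34 mm, on the bench to the right; origin at the centre of its underside
- beaker: loose glass beaker, 60 mm across, 75 mm high, on the bench to the left; origin at the centre of its underside

How it is judged (in metres and radians):
On the way, in this order (a step that is already met when the one before it is completed fails the run):
1. the pawl is pressed over and stays free while the shield is still up (value of joint pawl above 0.3 rad and value of joint shield above 0.45 rad), for 0.2 s.
2. the shield arm is pushed fully down with the pawl free (value of joint shield below 0.05 rad and value of joint pawl above 0.3 rad), for 0.2 s.
At the end, for the whole second after the job is handed in: The shield arm is within 0.05 rad of fully down on its stop, the pawl is still flipped free (over 0.3 rad), the dish is within 10 mm and every other loose thing within 20 mm of where it started (all of step 2 and distance of dish from where it was at the start of the episode below 0.01 m and distance of each of canister, driver, lens_ring, post, solvent, slide_box, beaker from where it was at the start of the episode below 0.02 m); the robot touches nothing.
It fails at once if the shield is pulled up (above 1.3 rad, or its bar over 75 mm away from its start while the pawl is still in) (value of joint shield above 1.3 rad or (value of joint pawl below 0.2 rad and distance of push_bar from where it was at the start of the episode above 0.075 m)).
It fails at once if the dish is shifted by more than 10 mm (distance of dish from where it was at the start of the episode above 0.01 m).
It fails at once if a loose thing is knocked, carried or lifted by more than 20 mm (distance of any of canister, driver, lens_ring, post, solvent, slide_box, beaker from where it was at the start of the episode above 0.02 m).
It also fails if it takes over 48 s, if anything falls off the work surface, if the arm or the gripper's body presses on something with over 40 N, if the wrist force passes 120 N, or if a joint passes its speed limit or range.

### The arm

A 6-joint arm with a two-finger parallel gripper is mounted at the origin on the work surface. World frame = base frame: x ahead of the robot, y to its left, z up, the work surface at z = 0. Lengths are in m, angles in degrees, forces in N, time in s.
With the tool pointing down it reaches from about 0.375 to 0.9 m from the base axis. Payload 3.1 kg.
Tool frame: the origin (TCP) lies at the very end of the fingers, on their centre line; the grasp point (between the pads) lies 19 mm behind it; y points along the fingers, z is the direction in which the jaws open and shut, and the axes are right-handed (so a half turn about y gives the same grasp; the last joint's range is limited). The gripper opens to 87 mm and grips with 3 to 60 N. Pads are 19 mm wide; open, the fingers measure 117 mm over their backs; the gripper's body (75 mm by 190 mm) begins 51 mm behind the grasp point.
Start: joints at [62.424, 30.224, 82.088, -0, 67.689, -10.227], TCP at [0.186, 0.597, 0.223] pointing down, gripper open.
Joint ranges: [-176.69, 176.69], [-43.24, 126.21], [12.49, 139.97], [-82, 262], [0, 151.66], [-163.58, 163.58]. Speed limits (degrees/s): [159.86, 159.86, 180, 180, 180, 180].

### API

Orientations are given as a 3x3 rotation matrix whose columns are the frame's x, y, z axes.
In Python, from rig import bot gives the robot as it stands. The module is installed in compiled form; this text tells all that it offers.
- The arm moves only by the tool arm_command, never from a script. Its argument "series" is a list of rows, each a list of 3 entries, a list of its own where there are three numbers: the shift along the tool's x, y, z each as a share of 0.2 m, from -1 to 1, then the turn about the tool's y as a share of 0.08 rad, from -1 to 1, then the opening, from -1 (shut) to 1 (fully open), so that 0 is half open. A call has 1 to 20 rows; each row shifts and turns the pose as measured when the row begins, along the tool's axes as they then stand; what a row does not reach is not made up. A row lasts 1/12 s, in which the tool goes at most 41.7 mm and 7.16 degrees, less where a joint would pass 70% of its speed; a pose out of reach is approached as far as the arm can. A call with a number of a shift or a turn outside -1 to 1 is refused whole. A call with a gripper value outside its range is refused whole. The fingers move at their own pace and stop on an object; the grip force is fixed at half the most. Time passes only in rows, so rows that do not move let the fingers close. It gives the time, the measured TCP pose, the force and the opening at its end, in the units of the state.
- bot.read_state(): the state, without advancing time (a new reading comes with each control period).
- bot.capture(name): name is "scene" or "side" or "wrist"; returns the picture (384x512x3 uint8, red, green, blue); there is no depth.
- bot.get_calibration(name): a dict with "mtx" (3x3 intrinsics, pixels), "k1" (the pictures are not rectified: a ray, as slopes to the right and down, at radius r is drawn at 1 + k1 r^2 times it, then the intrinsics apply), "rvec" (rotation vector, rad) and "tvec" (3), from world to camera coordinates, as OpenCV has them. Camera axes: x right, y down, z forward; pixel columns grow to the right and rows downward; lengths in m; the calibration is good to about 2 mm. A picture is of the moment at which its call begins: read the wrist's pose just before it. get_calibration takes no time and is no camera call; for the wrist camera it gives the pose at the moment of the call.
- bot.hand_in(): hands the job in, once; it reports no verdict.
The state is a dict: "time_s": time; "joint_positions": joint angles; "qvel": joint speeds; "tau": joint torques, N m; "position": TCP position; "tcp_rot": TCP orientation; "force": force on the tool from outside, world axes, zero at the start; "moment": the same for the moment, N m; "opening": opening from 0.0 (shut) to 1.0 (fully open).
Only numpy, scipy, OpenCV 4.12 (cv2) and the standard library are available. Lean on these libraries where they do the work, as an engineer would, in place of code of your own. Each camera call takes 0.05 s, during which the arm holds its last target.

## Working session

There is one attempt and no reset: what is moved stays moved. The work goes in short steps, Python scripts to look and compute and a tool call to move; the robot and the scene stay as the last step left them, time stands still between calls to the robot, and variables do not carry over. Pictures are saved under pics/ and viewed, and the job is handed in when it is done.

Besides the shell and the picture viewer there is one more tool, called after "Call:" as name(argument=value, ...), one argument or row to a line, values as JSON. arm_command: Moves the arm, as the interface text tells. Its arguments: {"type":"object","properties":{"series":{"type":"array"}},"required":["series"]}

```bash
mkdir -p pics; python3 - <<'E'
from rig import bot
import cv2
s=bot.read_state()
for k in s: print(k,s[k])
for n in ["scene","side","wrist"]:
    c=bot.get_calibration(n); print(n,c)
    im=bot.capture(n); cv2.imwrite(f"pics/{n}0.png",im[:,:,::-1])
E
```

```text
time_s 0.0
joint_positions [ 6.24245425e+01  3.02796366e+01  8.21575384e+01  6.16255379e-04
  6.76895743e+01 -1.02280805e+01]
qvel [-0.02957683  0.00299547 -0.09147761  0.07179919  0.03999511 -0.00608234]
tau [-9.55205996e-05 -4.40038848e+01 -1.76590258e+01  6.32888381e-02
  5.82824077e-02 -1.55378684e-04]
position [0.18597865 0.59590649 0.22155806]
tcp_rot [[ 9.54513150e-01 -1.03287878e-03  2.98167032e-01]
 [-2.98168550e-01 -1.95628254e-03  9.54511230e-01]
 [-4.02595441e-04 -9.99997553e-01 -2.17526937e-03]]
force [ 0.28391189  0.29089357 -0.50909014]
moment [ 0.01187949  0.01376168 -0.03282612]
opening 0.9996388599355986
scene {'mtx': array([[358.92975738,   0.        , 260.73182245],
       [  0.        , 358.92975738, 188.82274927],
       [  0.        ,   0.        ,   1.        ]]), 'k1': -0.06574146591865233, 'rvec': array([ 0.87168944,  2.40503395, -1.19310689]), 'tvec': array([ 0.43391362, -0.10548584,  1.41946463])}
side {'mtx': array([[478.34850828,   0.        , 264.8489651 ],
       [  0.        , 478.34850828, 205.61308871],
       [  0.        ,   0.        ,   1.        ]]), 'k1': -0.15865181940767628, 'rvec': array([ 0.13216076, -2.70858702,  1.47714707]), 'tvec': array([0.55176447, 0.12692552, 1.41478234])}
wrist {'mtx': array([[335.51754771,   0.        , 257.8997976 ],
       [  0.        , 335.51754771, 185.55129745],
       [  0.        ,   0.        ,   1.        ]]), 'k1': -0.08749783528131122, 'rvec': array([-2.32285258, -1.71112474, -0.25823291]), 'tvec': array([-0.62293799, -0.03592808,  0.39180732])}
```

View pics/scene0.png

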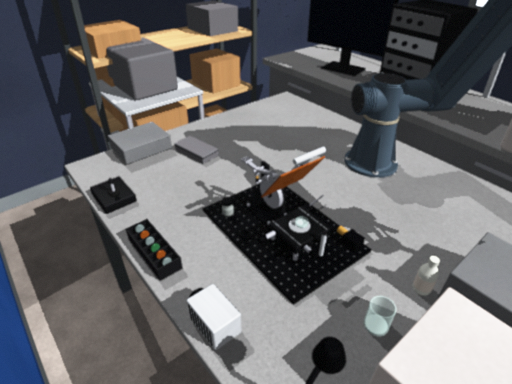

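View pics/side0.png

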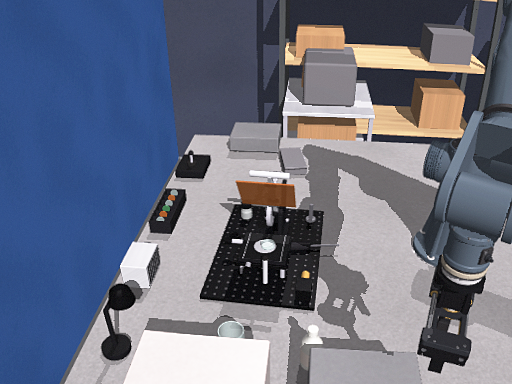

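View pics/wrist0.png

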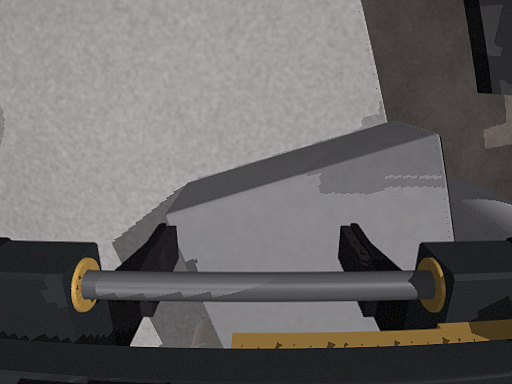

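The scene and side views both show the board with the orange shield raised. In the scene view the bar is near (310,157); in the side view it is near (269,175). The wrist view shows only a box and the bench. I'll enlarge the crops next.

```bash
python3 - <<'E'
import cv2
a=cv2.imread("pics/scene0.png")[140:300,195:375]; cv2.imwrite("pics/sc_z.png",cv2.resize(a,None,fx=3.7,fy=3.7,interpolation=cv2.INTER_CUBIC))
a=cv2.imread("pics/side0.png")[160:310,195:345]; cv2.imwrite("pics/si_z.png",cv2.resize(a,None,fx=4,fy=4,interpolation=cv2.INTER_CUBIC))
E
```

```text
(no output)
```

View pics/sc_z.png

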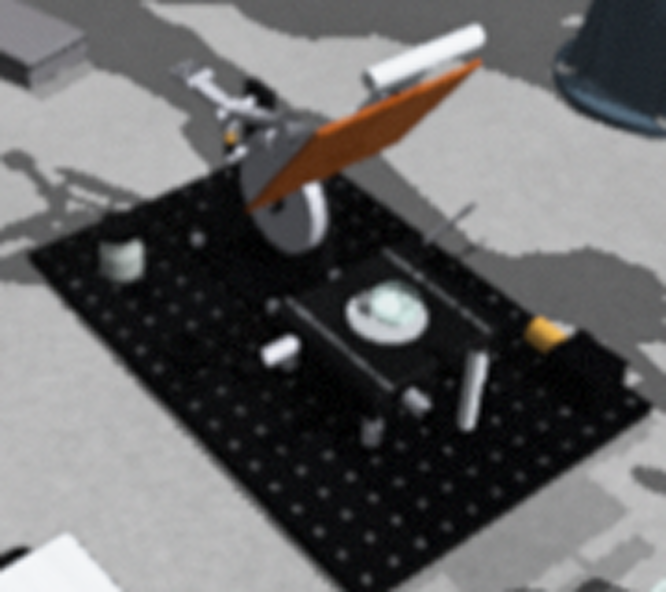

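View pics/si_z.png

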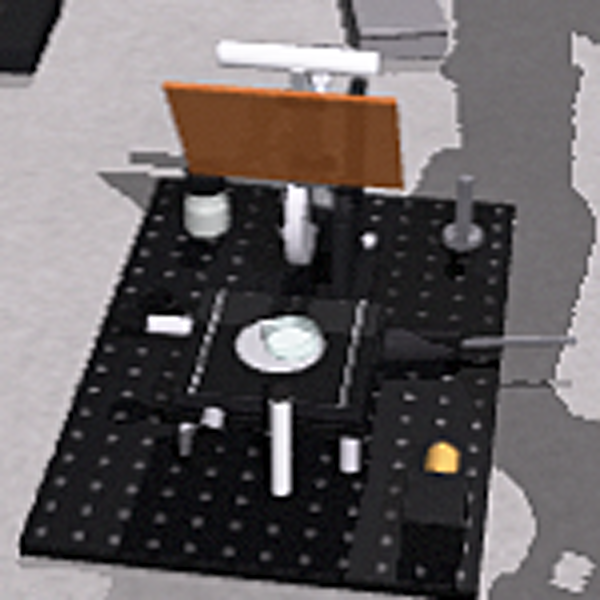

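```bash
cat > h.py <<'E'
import numpy as np, cv2
from rig import bot
def ray(n,p,c=None):
    c=c or bot.get_calibration(n); K=c['mtx']; k=c['k1']
    d=np.array([k,0,0,0,0]); 
    u=cv2.undistortPoints(np.array([[p]],float),K,d)[0,0]
    R=cv2.Rodrigues(np.array(c['rvec']))[0]; t=np.array(c['tvec'])
    v=R.T@np.array([u[0],u[1],1]); return -R.T@t, v/np.linalg.norm(v)
def plane(n,p,z,c=None):
    o,v=ray(n,p,c); return o+v*(z-o[2])/v[2]
def tri(*nps):
    A=np.zeros((3,3));b=np.zeros(3);L=[]
    for n,p in nps:
        o,v=ray(n,p); M=np.eye(3)-np.outer(v,v); A+=M;b+=M@o; L.append((o,M))
    x=np.linalg.solve(A,b); return x,[round(float(np.linalg.norm(M@(x-o)))*1000,1) for o,M in L]
def proj(n,P,c=None):
    c=c or bot.get_calibration(n)
    return cv2.projectPoints(np.array(P,float).reshape(-1,1,3),np.array(c['rvec']),np.array(c['tvec']),c['mtx'],np.array([c['k1'],0,0,0,0]))[0][:,0]
E
python3 - <<'E'
from h import *
np.set_printoptions(precision=4,suppress=True)
sc=lambda x,y:(x/3.7+195-.36,y/3.7+140-.36); si=lambda x,y:(x/4+195-.37,y/4+160-.37)
for p in [(30,257),(365,590),(650,403)]: print('scene',plane('scene',sc(*p),.012))
for p in [(158,180),(22,550),(478,592),(515,205)]: print('side',plane('side',si(*p),.012))
a=tri(('scene',sc(372,78)),('side',si(222,53)));b=tri(('scene',sc(480,37)),('side',si(378,63)))
print('bar',a,b,np.linalg.norm(a[0]-b[0]))
print('dish',plane('side',si(293,345),.08),plane('scene',sc(398,303),.08))
for nm,p,q in [('post stop',(474,352),(281,402))]: print(nm,tri(('scene',sc(*p)),('side',si(*q))))
E
```

```text
scene [ 0.6755 -0.1639  0.012 ]
scene [0.6917 0.2714 0.012 ]
scene [0.3999 0.2907 0.012 ]
side [ 0.6743 -0.1611  0.012 ]
side [0.6941 0.2871 0.012 ]
side [0.3996 0.297  0.012 ]
side [ 0.3765 -0.1502  0.012 ]
bar (array([0.5758, 0.1313, 0.3006]), [1.9, 1.9]) (array([0.4786, 0.1377, 0.3   ]), [0.2, 0.2]) 0.09750239414401232
dish [0.5315 0.1413 0.08  ] [0.5272 0.1322 0.08  ]
post stop (array([0.5319, 0.213 , 0.0898]), [1.2, 1.2])
```

```bash
python3 - <<'E'
from h import *
hinge=np.array([.5344,.0105,.112]); x=np.array([.999,-.045,0]); y=np.array([.045,.999,0])
pad=hinge+.001*x-.126*y; pad[2]=.17; print(pad)
for n,s,f,o in [('scene','sc_z',3.7,(195,140)),('side','si_z',4,(195,160))]:
    im=cv2.imread(f'pics/{s}.png')
    for a,b in [(-1,-1),(-1,1),(1,1),(1,-1)]:
        p=(proj(n,pad+.013*a*x+.014*b*y)[0]-o+.36)*f; cv2.circle(im,tuple(int(v) for v in p),3,(0,0,255),-1)
    p=(proj(n,hinge)[0]-o+.36)*f; cv2.circle(im,tuple(int(v) for v in p),3,(0,255,0),-1)
    cv2.imwrite(f'pics/{s}p.png',im)
E
```

```text
[ 0.529729 -0.115419  0.17    ]
```

View pics/sc_zp.png

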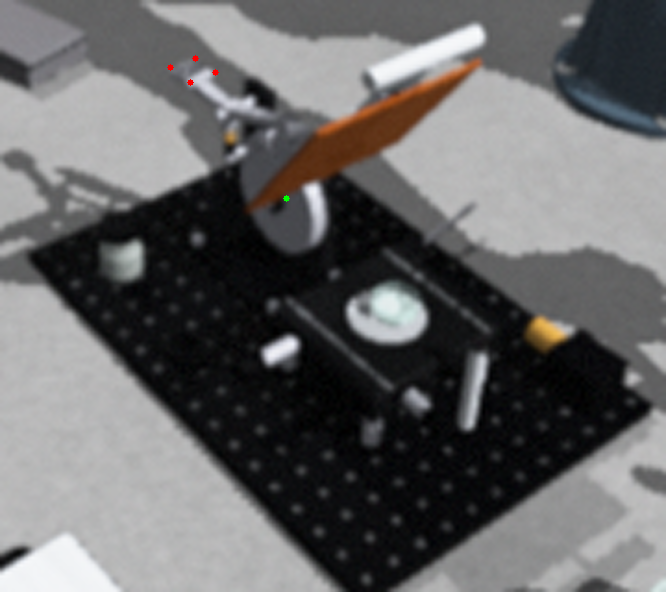

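Call:
arm_command(
  series=[
    [[0, -0.2, 0], 0, -1],
    [[0, -0.2, 0], 0, -1],
    [[0, -0.2, 0], 0, -1],
    [[0, -0.2, 0], 0, -1],
    [[0, -0.15, 0], 0, -1],
    [[0, 0, 0], 0, -1],
  ],
)

```text
time_s: 0.65
position: [0.1851, 0.594, 0.4129]
tcp_rot: [[0.954, -0.009, 0.298], [-0.298, -0.017, 0.954], [-0.003, -1.0, -0.019]]
force: [-0.2, 1.0, 2.1]
opening: 0.631
```

Call:
arm_command(
  series=[
    [[0.05, 0, -0.06], 0, -1],
    [[0.1, 0, -0.11], 0, -1],
    [[0.13, 0, -0.14], 0, -1],
    [[0.13, 0, -0.14], 0, -1],
    [[0.13, 0, -0.14], 0, -1],
    [[0.13, 0, -0.14], 0, -1],
    [[0.13, 0, -0.14], 0, -1],
    [[0.13, 0, -0.14], 0, -1],
    [[0.13, 0, -0.14], 0, -1],
    [[0.13, 0, -0.14], 0, -1],
    [[0.13, 0, -0.14], 0, -1],
    [[0.13, 0, -0.14], 0, -1],
    [[0.13, 0, -0.14], 0, -1],
    [[0.13, 0, -0.14], 0, -1],
    [[0, 0, 0], 0, -1],
  ],
)

```text
time_s: 1.9
position: [0.4053, 0.1198, 0.4063]
tcp_rot: [[0.957, -0.019, 0.29], [-0.29, -0.02, 0.957], [-0.012, -1.0, -0.025]]
force: [-0.2, 0.7, -0.6]
opening: 0.004
```

Call:
arm_command(
  series=[
    [[0.13, 0, -0.13], 0, -1],
    [[0.13, 0, -0.13], 0, -1],
    [[0.13, 0, -0.13], 0, -1],
    [[0.13, 0, -0.13], 0, -1],
    [[0.13, 0, -0.13], 0, -1],
    [[0.13, 0, -0.13], 0, -1],
    [[0.1, 0, -0.1], 0, -1],
    [[0, 0, 0], 0, -1],
    [[0, 0, 0], 0, -1],
  ],
)

```text
time_s: 2.65
position: [0.5224, -0.1079, 0.3979]
tcp_rot: [[0.956, -0.033, 0.292], [-0.293, -0.012, 0.956], [-0.028, -0.999, -0.022]]
force: [-1.8, 0.2, 0.8]
opening: 0.0
```

```bash
python3 - <<'E'
from h import *
np.set_printoptions(precision=4,suppress=True)
s=bot.read_state();print(s['position'],s['time_s'],s['tcp_rot'],s['force'])
c=bot.get_calibration('wrist'); im=bot.capture('wrist')[:,:,::-1].copy()
np.save('c1.npy',c,allow_pickle=True)
cv2.imwrite('pics/w1.png',im)
print(proj('wrist',[.5297,-.1154,.17],c))
im=bot.capture('side')[:,:,::-1];cv2.imwrite('pics/side1.png',im)
E
```

```text
[ 0.5224 -0.1079  0.3979] 2.65 [[ 0.9558 -0.0326  0.2923]
 [-0.2928 -0.0125  0.9561]
 [-0.0276 -0.9994 -0.0215]] [-1.79    0.1576  0.7766]
[[258.5663 167.2343]]
```

View pics/w1.png

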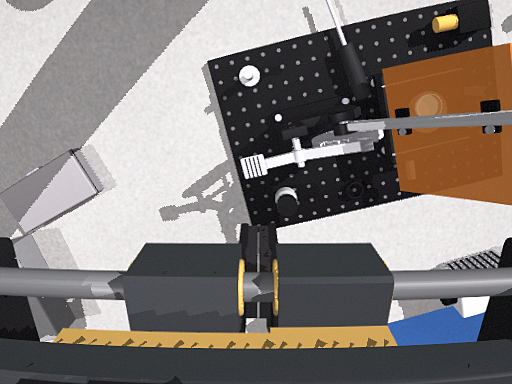

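View pics/side1.png

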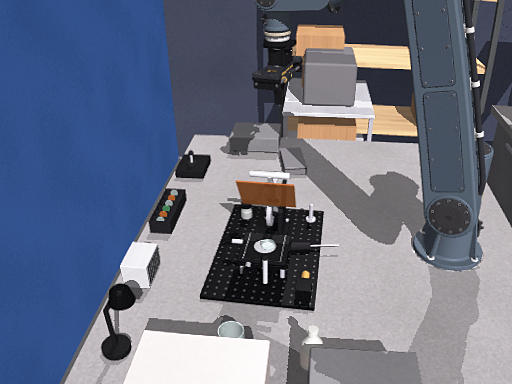

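The wrist view shows the ribbed pad at about (253,166), within 6 px of the prediction.

```bash
python3 - <<'E'
from h import *
np.set_printoptions(precision=4,suppress=True)
c=bot.get_calibration('wrist'); print(plane('wrist',(253,166),.17,c)); print(bot.read_state()['position'])
d=plane('wrist',(253,166),.17,c)-bot.read_state()['position']; print(d, bot.read_state()['tcp_rot'].T@d)
# bar as seen from the wrist (arm end to the right is out of view); board corner check
print(plane('wrist',(208,60),.012,c),plane('wrist',(251,230),.012,c))
E
```

```text
[ 0.526  -0.1204  0.17  ]
[ 0.522  -0.1068  0.3981]
[ 0.0041 -0.0135 -0.2281] [ 0.014   0.228  -0.0068]
[ 0.3751 -0.1539  0.012 ] [ 0.6677 -0.1735  0.012 ]
```

Call:
arm_command(
  series=[
    [[0.03, 0.15, -0.015], 0, -1],
    [[0.02, 0.17, -0.01], 0, -1],
    [[0.01, 0.17, -0.005], 0, -1],
    [[0.01, 0.17, 0], 0, -1],
    [[0, 0.12, 0], 0, -1],
    [[0, 0.06, 0], 0, -1],
    [[0, 0, 0], 0, -1],
    [[0, 0, 0], 0, -1],
  ],
)

```text
time_s: 3.42
position: [0.5265, -0.1061, 0.2285]
tcp_rot: [[0.961, -0.025, 0.277], [-0.277, -0.013, 0.961], [-0.021, -1.0, -0.019]]
force: [0.9, 0.2, -0.0]
opening: 0.006
```

```bash
python3 - <<'E'
from h import *
np.set_printoptions(precision=4,suppress=True)
s=bot.read_state();print(s['position'],s['time_s'],s['tcp_rot'],s['force'])
ims=[]
for n,(a,b) in [('scene',(200,130)),('side',(200,130))]:
    im=bot.capture(n)[b:b+100,a:a+130,::-1];ims.append(cv2.resize(im,None,fx=3,fy=3,interpolation=cv2.INTER_CUBIC))
cv2.imwrite('pics/p2.png',np.hstack(ims))
E
```

```text
[ 0.5265 -0.1061  0.2285] 3.4167 [[ 0.9606 -0.0253  0.2768]
 [-0.2772 -0.0129  0.9607]
 [-0.0207 -0.9996 -0.0194]] [ 0.8849  0.2489 -0.0324]
```

View pics/p2.png

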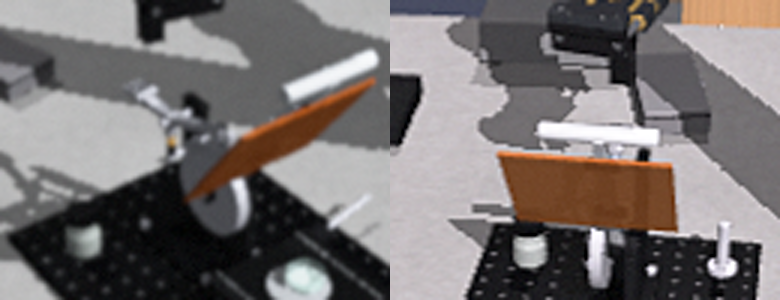

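Call:
arm_command(
  series=[
    [[0.02, 0.05, -0.05], 0, -1],
    [[0.01, 0.05, -0.02], 0, -1],
    [[0, 0.03, 0], 0, -1],
    [[0, 0, 0], 0, -1],
    [[0, 0, 0], 0, -1],
  ],
)

```text
time_s: 3.93
position: [0.532, -0.1249, 0.2059]
tcp_rot: [[0.961, -0.013, 0.277], [-0.277, -0.019, 0.961], [-0.007, -1.0, -0.021]]
force: [0.6, -0.2, 0.2]
opening: 0.008
```

Call:
arm_command(
  series=[
    [[-0.02, 0.04, 0.025], 0, -1],
    [[0, 0.04, 0], 0, -1],
    [[0, 0.03, 0], 0, -1],
    [[0, 0.03, 0], 0, -1],
  ],
)

```text
time_s: 4.27
position: [0.5298, -0.1195, 0.1768]
tcp_rot: [[0.961, -0.01, 0.277], [-0.278, -0.02, 0.961], [-0.004, -1.0, -0.022]]
force: [0.5, 1.2, -0.2]
opening: 0.007
```

Call:
arm_command(
  series=[
    [[0, 0.03, 0], 0, -1],
    [[0, 0.03, 0], 0, -1],
    [[0, 0.03, 0], 0, -1],
    [[0, 0.03, 0], 0, -1],
    [[0, 0.02, 0], 0, -1],
  ],
)

```text
time_s: 4.68
position: [0.5302, -0.1199, 0.1498]
tcp_rot: [[0.961, -0.009, 0.277], [-0.277, -0.02, 0.961], [-0.003, -1.0, -0.021]]
force: [-10.0, 3.9, 51.0]
opening: 0.004
```

Call:
arm_command(
  series=[
    [[0, -0.05, 0], 0, -1],
    [[0, -0.1, 0], 0, -1],
    [[0, -0.1, 0], 0, -1],
    [[0, -0.1, 0], 0, -1],
    [[0, 0, 0], 0, -1],
  ],
)

```text
time_s: 5.1
position: [0.5315, -0.1182, 0.2228]
tcp_rot: [[0.961, -0.008, 0.277], [-0.278, -0.019, 0.961], [-0.002, -1.0, -0.02]]
force: [1.3, -0.3, -0.4]
opening: 0.006
```

```bash
python3 - <<'E'
from h import *
np.set_printoptions(precision=4,suppress=True)
s=bot.read_state();print(s['position'],s['time_s'],s['force'])
ims=[]
for n,(a,b) in [('scene',(200,130)),('side',(200,130))]:
    im=bot.capture(n)[:,:,::-1];cv2.imwrite(f'pics/{n}3.png',im);im=im[b:b+100,a:a+130];ims.append(cv2.resize(im,None,fx=3,fy=3,interpolation=cv2.INTER_CUBIC))
cv2.imwrite('pics/p3.png',np.hstack(ims))
c=bot.get_calibration('wrist');print(proj('wrist',[[.528,-.118,.17],[.528,-.118,.147]],c))
cv2.imwrite('pics/w3.png',bot.capture('wrist')[:,:,::-1])
E
```

```text
[ 0.5315 -0.1182  0.2228] 5.1 [ 1.2788 -0.2577 -0.4139]
[[259.196  209.1657]
 [259.7025 198.0541]]
```

View pics/p3.png

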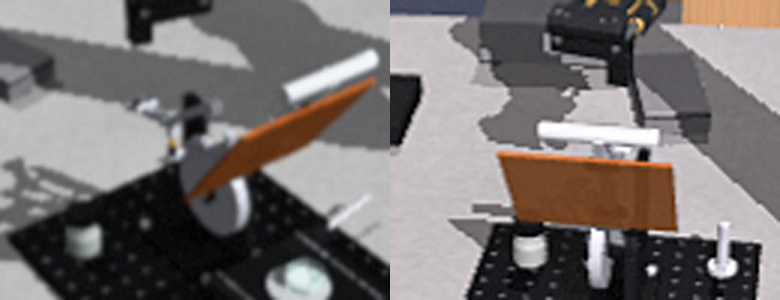

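View pics/w3.png

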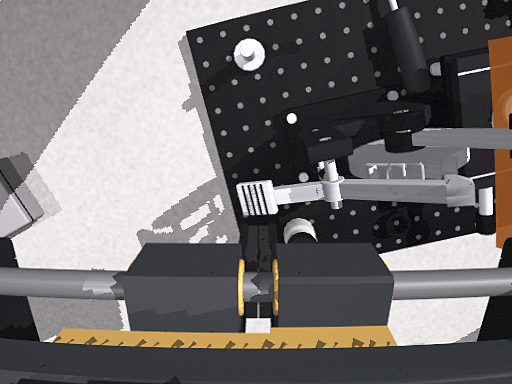

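The pawl stayed flipped: the pad is seen at (255,197), which matches a height of 0.147 m against 0.170 m before. I'll go up and over to the bar next.

Call:
arm_command(
  series=[
    [[0, -0.15, 0], 0, -1],
    [[0, -0.2, 0], 0, -1],
    [[0, -0.2, 0], 0, -1],
    [[0, -0.2, 0], 0, -1],
    [[0, -0.1, 0], 0, -1],
    [[0, 0, 0], 0, -1],
    [[-0.03, 0, 0.1], 0, -1],
    [[-0.05, 0, 0.15], 0, -1],
    [[-0.05, 0, 0.15], 0, -1],
    [[-0.05, 0, 0.15], 0, -1],
    [[-0.05, 0, 0.15], 0, -1],
    [[-0.05, 0, 0.15], 0, -1],
    [[-0.04, 0, 0.15], 0, -1],
    [[-0.03, 0, 0.1], 0, -1],
    [[0, 0, 0], 0, -1],
    [[0, 0, 0], 0, -1],
  ],
)

```text
time_s: 6.58
position: [0.5139, 0.1259, 0.3539]
tcp_rot: [[0.955, -0.085, 0.283], [-0.284, 0.001, 0.959], [-0.081, -0.996, -0.023]]
force: [-0.3, -0.6, -0.0]
opening: 0.008
```

```bash
python3 - <<'E'
from h import *
np.set_printoptions(precision=4,suppress=True)
s=bot.read_state();print(s['position'],s['time_s'],s['force'])
ims=[]
for n,(a,b) in [('scene',(240,100)),('side',(210,120))]:
    im=bot.capture(n)[:,:,::-1];im=im[b:b+100,a:a+130];ims.append(cv2.resize(im,None,fx=3,fy=3,interpolation=cv2.INTER_CUBIC))
cv2.imwrite('pics/p4.png',np.hstack(ims))
cv2.imwrite('pics/w4.png',bot.capture('wrist')[:,:,::-1])
c=bot.get_calibration('wrist'); print(proj('wrist',[[.527,.1345,.308]],c), proj('wrist',[s['position']],c))
E
```

```text
[0.5139 0.1259 0.3539] 6.5833 [-0.2669 -0.5699 -0.0052]
[[280.4606 229.4364]] [[261.9509 241.2776]]
```

View pics/p4.png

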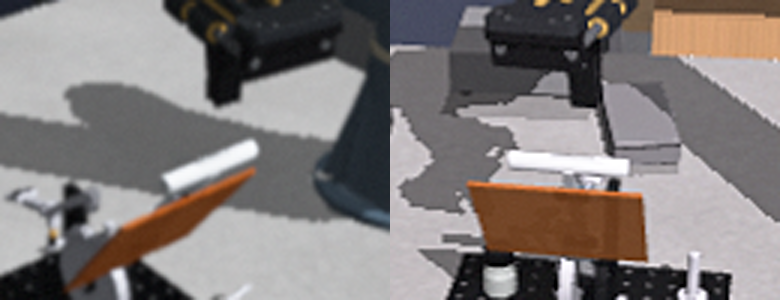

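View pics/w4.png

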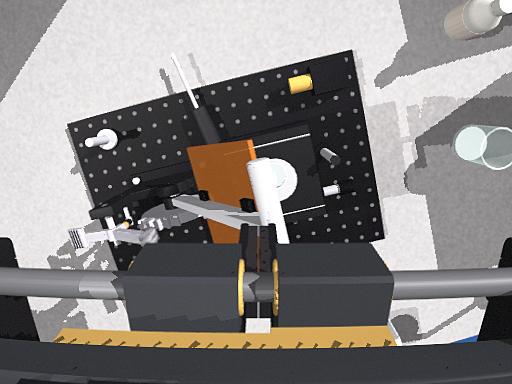

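Call:
arm_command(
  series=[
    [[0.03, 0.06, 0.03], 0, -1],
    [[0.02, 0.06, 0.02], 0, -1],
    [[0, 0.05, 0], 0, -1],
    [[0, 0, 0], 0, -1],
    [[0, 0, 0], 0, -1],
  ],
)

```text
time_s: 7.15
position: [0.5275, 0.126, 0.3161]
tcp_rot: [[0.952, -0.081, 0.295], [-0.296, 0.001, 0.955], [-0.077, -0.997, -0.023]]
force: [0.9, -0.5, 0.6]
opening: 0.009
```

Call:
arm_command(
  series=[
    [[-0.01, 0.03, 0.04], 0, -1],
    [[-0.01, 0.03, 0.04], 0, -1],
    [[-0.01, 0.03, 0.04], 0, -1],
    [[-0.01, 0.03, 0.04], 0, -1],
    [[-0.01, 0.03, 0.04], 0, -1],
  ],
)

```text
time_s: 7.57
position: [0.5302, 0.168, 0.2861]
tcp_rot: [[0.951, -0.074, 0.3], [-0.301, 0.0, 0.954], [-0.071, -0.997, -0.022]]
force: [-0.8, -1.0, 1.7]
opening: 0.006
```

Call:
arm_command(
  series=[
    [[-0.01, 0.045, 0.03], 0, -1],
    [[-0.01, 0.045, 0.03], 0, -1],
    [[-0.01, 0.045, 0.03], 0, -1],
    [[-0.01, 0.05, 0.03], 0, -1],
    [[-0.01, 0.05, 0.025], 0, -1],
  ],
)

```text
time_s: 7.98
position: [0.5315, 0.2091, 0.2393]
tcp_rot: [[0.953, -0.056, 0.298], [-0.298, 0.011, 0.955], [-0.057, -0.998, -0.006]]
force: [2.6, 2.1, 2.2]
opening: 0.007
```

Call:
arm_command(
  series=[
    [[-0.01, 0.055, 0.01], 0, -1],
    [[-0.01, 0.055, 0.01], 0, -1],
    [[-0.005, 0.055, 0.015], 0, -1],
    [[-0.005, 0.055, 0.01], 0, -1],
    [[-0.005, 0.05, 0.01], 0, -1],
  ],
)

```text
time_s: 8.4
position: [0.533, 0.2357, 0.1844]
tcp_rot: [[0.954, -0.033, 0.298], [-0.297, 0.03, 0.954], [-0.04, -0.999, 0.019]]
force: [2.6, 1.3, 2.4]
opening: 0.009
```

Call:
arm_command(
  series=[
    [[-0.005, 0.055, -0.01], 0, -1],
    [[-0.005, 0.055, -0.01], 0, -1],
    [[-0.005, 0.055, -0.01], 0, -1],
    [[-0.005, 0.05, 0], 0, -1],
  ],
)

```text
time_s: 8.73
position: [0.5309, 0.2412, 0.1386]
tcp_rot: [[0.954, -0.018, 0.298], [-0.297, 0.042, 0.954], [-0.03, -0.999, 0.035]]
force: [2.0, 1.0, 1.1]
opening: 0.006
```

Call:
arm_command(
  series=[
    [[0, 0.04, -0.015], 0, -1],
    [[0, 0.03, -0.015], 0, -1],
    [[0, 0.02, -0.01], 0, -1],
    [[0, 0.01, 0], 0, -1],
  ],
)

```text
time_s: 9.07
position: [0.5314, 0.243, 0.1184]
tcp_rot: [[0.954, -0.008, 0.299], [-0.298, 0.054, 0.953], [-0.023, -0.999, 0.049]]
force: [-5.9, -5.5, 28.2]
opening: 0.0
```

Call:
arm_command(
  series=[
    [[0, 0.01, 0], 0, -1],
    [[0, 0.01, 0], 0, -1],
    [[0, 0.01, 0], 0, -1],
    [[0, 0.005, 0], 0, -1],
  ],
)

```text
time_s: 9.4
position: [0.5312, 0.2429, 0.1193]
tcp_rot: [[0.956, -0.003, 0.293], [-0.293, 0.049, 0.955], [-0.018, -0.999, 0.046]]
force: [-1.9, -2.0, 10.2]
opening: 0.003
```

Call:
arm_command(
  series=[
    [[0, -0.05, 0], 0, -1],
    [[0, -0.15, 0], 0, -1],
    [[0, -0.2, 0], 0, -1],
    [[0, -0.2, 0], 0, -1],
    [[0, -0.1, 0], 0, -1],
    [[0, 0, 0], 0, -1],
  ],
)

```text
time_s: 9.9
position: [0.5252, 0.2357, 0.2582]
tcp_rot: [[0.956, -0.022, 0.292], [-0.291, 0.041, 0.956], [-0.033, -0.999, 0.033]]
force: [0.4, 0.6, 0.9]
opening: 0.006
```

```bash
python3 - <<'E'
from h import *
np.set_printoptions(precision=4,suppress=True)
s=bot.read_state();print(s['position'],s['time_s'],s['force'])
for n in ['scene','side']:
    im=bot.capture(n)[:,:,::-1]
    cv2.imwrite(f'pics/{n}5.png',im)
    a,b=(195,140) if n=='scene' else (195,160)
    cv2.imwrite(f'pics/{n}5z.png',cv2.resize(im[b:b+150,a:a+180],None,fx=3.7,fy=3.7,interpolation=cv2.INTER_CUBIC))
E
```

```text
[0.5252 0.2357 0.2582] 9.9 [0.447  0.5695 0.89  ]
```

View pics/scene5z.png

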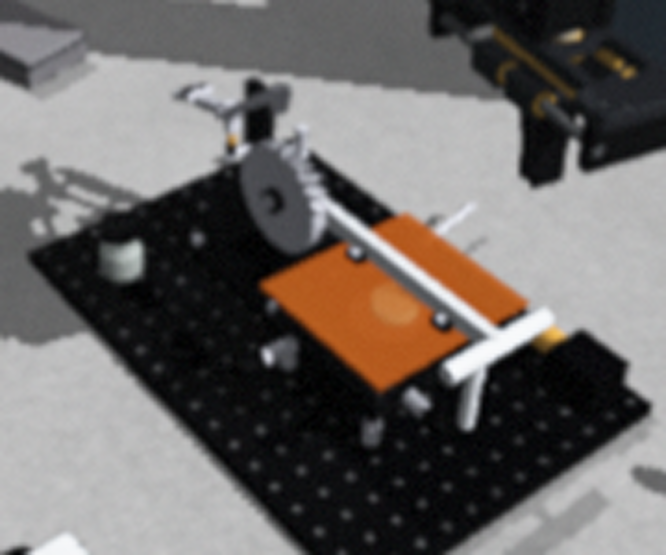

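View pics/side5z.png

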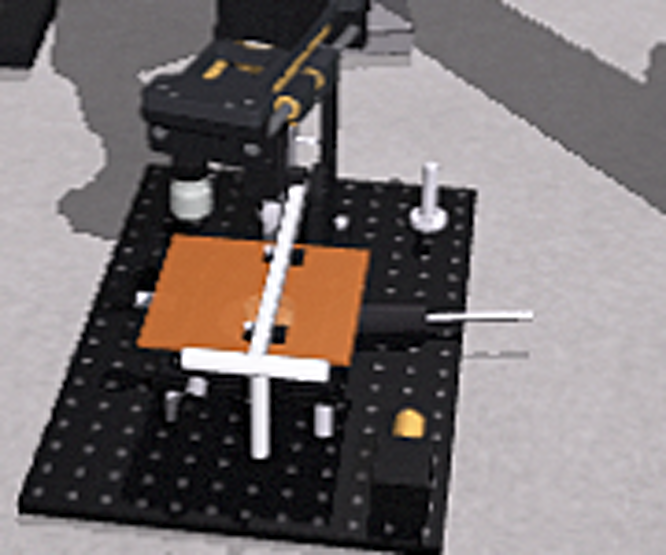

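```bash
python3 - <<'E'
from h import *
sc=lambda x,y:(x/3.7+195-.36,y/3.7+140-.36); si=lambda x,y:(x/3.7+195-.36,y/3.7+160-.36)
a=tri(('scene',sc(451,370)),('side',si(185,358)));b=tri(('scene',sc(546,318)),('side',si(327,371)))
print(a,b,(a[0]+b[0])/2)
import numpy as np
print((proj('scene',[[.528,-.118,.147],[.528,-.118,.17]])-[195,140]+.36)*3.7)
bot.hand_in()
print(bot.read_state()['time_s'])
E
```

```text
(array([0.58073649, 0.23208615, 0.11540884]), [2.6, 2.6]) (array([0.48391772, 0.23602648, 0.11215813]), [0.5, 0.5]) [0.5323271  0.23405631 0.11378348]
[[193.18338315  91.27050116]
 [192.90175913  68.2515706 ]]
the job is handed in; nothing more can be done
the job is handed in; nothing more can be done
```

The job is done and handed in at about 10 s of the 48 s allowed. `hand_in` gives no verdict, so these are my own last checks.

With the fingers shut, I pressed the pawl pad down until it flipped over. I then followed the end bar down its arc until it met the stop post, held it there about 0.3 s, and backed the arm off.

- **Shield:** the bar centre triangulates to 113.8 mm above the bench, against 112 mm expected. That puts the shield angle under about 0.01 rad. The two views disagreed by up to 2.6 mm at one end of the bar.
- **Pawl:** in the last scene view the pad sits at about (190,92) in the enlarged crop. The fully pressed position predicts (193,91), so the pawl is still free.
- **Loose things:** by eye, the dish, canister, driver and post look unmoved in the last pictures. I did not measure any of them, and I did not check the solvent, beaker, slide box or lens ring there. No move came near them.
- **Contact:** the fingers ended clear of everything, with the force near zero.
- **Forces:** the pad bottomed out harder than I intended, at about 51 N on the fingertips. The bar peaked at about 28 N on the stop. Both are below the 120 N wrist limit.

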